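# Gauge pen on a painted figurine

### The job

Stand the figurine that has a blue dot on its basket upright in the middle of the raised round painting stand and let go of it; do not drop it. Then take the orange gauge pen out of its wooden block and set its brass point on the blue dot, square to the basket's sloped top, pressing lightly so that the sprung point is pushed in about half of its travel and never bottoms hard. Finish while still holding the pen there, with the hand clear of the figurine, and leave the other figurines and the paint jars where they are.

Things in the scene. Friction and masses are not known exactly. Their poses are not given: they have to be found in the camera images.
- figurine: Clay market woman with a BLUE dot on her yellow basket, 113 mm tall, 0.2 kg. Origin: centre of the underside of the round base (diameter 56); z up, +x the way she faces (basket side). Grip the maroon torso: 30 wide in y, 22 deep in x, centred at x = -10, from z = 54 to 90, head (diameter 22) above it. Above z = 54 nothing is wider than the torso; the basket below is 40 wide.
- figurine_basket: The blue dot (14 mm across) on the flat sloped top (32 x 40 mm) of that figurine's basket. Origin: centre of the dot, 16 mm forward (+x) of and 44 mm above the figurine's origin. z: outward normal of the top, leaning 20 degrees from the figurine's vertical towards its +x; y is the figurine's y.
- stand: Fixed painting stand of metal: foot disc diameter 100 and 12 thick, column diameter 28, round top plate diameter 52, its top 80 mm above the table. Origin: centre of the underside.
- stand_top (a point): Centre of the stand's round top plate, 80 mm above the table, on its upper face.
- holder: Fixed wooden block 60 x 60 x 75 mm tall with one upright hole of diameter 20 through its centre. Origin: centre of the underside. The pen hangs in it by its collar.
- pen: Gauge pen, 135 mm, 80 g, hanging upright in the block, point down. Origin: end of the unpressed point; z runs along the pen to its cap. From the origin: brass point (diameter 6) to 14 mm, steel barrel (16) to 66, black collar (28) 66 to 72, orange round grip (18) to 127, black cap to 135. The collar rests on the block, so the origin is 9 mm above the table; lift it 70 mm to clear the block.
- pen_point (a point): The brass point's outer end; with the point unpressed it is the pen's origin.
- pen_tip (a joint): How far the sprung brass point is pushed into the pen, in m: 0 free, 0.010 fully in (rigid stop). Spring 400 N/m, preload 0.4 N: half way takes about 2.4 N.
- plain_figurine_1: The same kind of figurine without a dot (plain yellow basket). Origin: centre of its underside. Leave it alone.
- plain_figurine_2: The same kind of figurine without a dot (plain yellow basket). Origin: centre of its underside. Leave it alone.
- jar_1: Loose amber paint jar with red cap, diameter 40, 55 tall. Origin: centre of its underside. Leave it alone.
- jar_2: Loose amber paint jar with white cap, diameter 40, 55 tall. Origin: centre of its underside. Leave it alone.
- jar_3: Loose amber paint jar with green cap, diameter 40, 55 tall. Origin: centre of its underside. Leave it alone.

How it is judged:
On the way, in this order (a step that is already met when the one before it is completed fails the run):
1. the dotted figurine stands upright in the middle of the stand, let go (horizontal distance between figurine and stand_top below 0.012 m and z of figurine in the frame of stand_top between -0.004 and 0.004 m and angle between figurine's own z axis and vertical below 0.09 rad and contact force between the fingers and figurine below 0.05 N and linear speed of figurine below 0.02 m/s), for 0.2 s.
2. the pen is lifted clear of its block by the fingers, the figurine still on the stand (horizontal distance between figurine and stand_top below 0.012 m and z of figurine in the frame of stand_top between -0.004 and 0.004 m and angle between figurine's own z axis and vertical below 0.09 rad and contact force between the fingers and figurine below 0.05 N and height (world z) of pen_point above 0.08 m and contact force between the fingers and pen above 1 N), for 0.2 s.
At the end, for the whole second after the job is handed in: Dotted figurine released, upright (5 deg), within 12 mm of the stand's centre; pen held by the fingers alone, point within 7 mm of the dot's centre, axis within 10 deg of the basket top's normal, point pushed in 2 to 8 mm (0.6 to 5 N); robot does not touch the figurine; all at rest (all of step 1 and distance between pen_point and figurine_basket below 0.007 m and angle between the z axis of pen and the z axis of figurine_basket, either way round below 0.175 rad and value of joint pen_tip between 0.002 and 0.008 m and contact force between pen and figurine between 0.6 and 5 N and contact force between the fingers and pen above 1 N and contact force between pen and holder below 0.05 N and contact force between pen and stand below 0.05 N and contact force between the arm and figurine below 0.05 N and linear speed of pen below 0.02 m/s); the arm keeps its last pose, push and grip.
It fails at once if a plain figurine is pushed more than 15 mm or knocked over (distance of any of plain_figurine_1, plain_figurine_2 from where it was at the start of the episode above 0.015 m or angle between any of plain_figurine_1, plain_figurine_2's own z axis and vertical above 0.3 rad).
It fails at once if a paint jar is pushed more than 15 mm or knocked over (distance of any of jar_1, jar_2, jar_3 from where it was at the start of the episode above 0.015 m or angle between any of jar_1, jar_2, jar_3's own z axis and vertical above 0.3 rad).
It fails at once if the figurine is dropped (contact force between the fingers and figurine below 0.05 N and z of figurine in the frame of stand_top above -0.07 m and linear speed of figurine above 0.4 m/s).
It fails at once if the figurine is tipped over (angle between figurine's own z axis and vertical above 0.6 rad).
It fails at once if the pen is pushed hard (over 15 N) into the figurine (contact force between pen and figurine above 15 N).
It also fails if it takes over 64 s, if anything falls off the work surface, if the arm or the gripper's body presses on something with over 40 N, if the wrist force passes 120 N, or if a joint passes its speed limit or range.

### The arm

A 6-joint arm with a two-finger parallel gripper is mounted at the origin on the work surface. World frame = base frame: x ahead of the robot, y to its left, z up, the work surface at z = 0. Lengths are in m, angles in rad, forces in N, time in s.
With the tool pointing down it reaches from about 0.275 to 0.875 m from the base axis. Payload 12.5 kg.
Tool frame: the origin (TCP) lies on the centre line of the jaws, within the pads' length; the fingertips stand r.finger_overhang ahead of it and the grasp point (between the pads) lies 3 mm ahead of it (r.finger_overhang is the distance from the TCP to the fingertips, in m); z points along the fingers, y is the line along which they close (so a half turn about z gives the same grasp; the last joint's range is limited). The gripper opens to 85 mm and grips with 20 to 120 N. Pads are 22 mm wide; open, the fingers measure 114 mm over their backs; the gripper's body (76 mm by 85 mm) begins 54 mm behind the grasp point. The pads swing forward as they close: fully open they stand 13 mm farther back than shut.
Start: joints at [1.035, 0.351, 1.652, -0, 1.139, -0.085], TCP at [0.24, 0.495, 0.253] pointing down, gripper open.
Joint ranges: [-2.75, 2.75], [-0.79, 2.1], [0.01, 2.65], [-1.57, 4.71], [0.07, 3.14], [-2.87, 2.87]. Speed limits (rad/s): [2.22, 2.22, 2.79, 3.14, 3.14, 3.14].

### API

Orientations are given as a unit quaternion [x, y, z, w].
In Python, from cell import r, optics gives the robot as it stands. The module is installed in compiled form; this text tells all that it offers. Calls block until the motion is done:
- r.move_to(position, orientation): joint-space move of the TCP to a pose.
- r.move_linear(position, rot=None, vel=0.15): straight line of the TCP; rot=None keeps the orientation; vel is the mean speed in m/s.
- r.set_joints(angles): joint-space move.
- r.set_gripper(opening, squeeze=None): opening from 0.0 (shut) to 1.0 (fully open); squeeze is the grip in N (None keeps the last); returns when the fingers have stopped.
- r.sleep(seconds).
- r.inverse_kinematics(position, orientation): joint angles nearest the present ones, or None.
- optics.get_image(name): name is "scene" or "top" or "wrist"; returns a dict with "pixels" (400x640x3 uint8, red, green, blue), "depth" (400x640 float32, m along the optical axis (not along the pixel's ray), 0 where there is no reading), "fx", "fy", "cx", "cy" (pixels), "camera_from_world" (4x4, takes a point from world to camera coordinates); the wrist camera has in their place "mount" (4x4, takes a point from camera to tool coordinates, whose origin is the TCP and whose axes are the flange's). Camera axes: x right, y down, z forward; pixel columns grow to the right and rows downward; lengths in m; the calibration is good to about 2 mm. The wrist camera is an equidistant fisheye: a pixel r from the principal point sees the ray r / f radians off the axis. A picture is of the moment at which its call begins: read the wrist's pose just before it.
A pose or a line that the arm cannot do raises r.PlanningError and nothing moves.
- r.hand_in(): hands the job in; it is judged then, once.
Readings, each from a call of its own:
- r.current_t(): time.
- r.current_q(): joint angles.
- r.current_qvel(): joint speeds.
- r.current_effort(): joint torques, N m.
- r.current_tool_pos(): TCP position.
- r.current_ee_rot(): TCP orientation.
- r.current_contact_force(): force on the tool from outside, world axes, zero at the start.
- r.current_torque(): the same for the moment, N m.
- r.current_opening(): opening from 0.0 (shut) to 1.0 (fully open).
- r.current_finger_force(): force on a finger pad.
Only numpy, scipy, OpenCV 4.12 (cv2) and the standard library are available. Lean on these libraries where they do the work, as an engineer would, in place of code of your own. Each camera call takes 0.05 s, during which the arm holds its last target. There are 200 camera calls.

## Working session

There is one attempt and no reset: what is moved stays moved. The work goes in short steps, each a Python script; the robot and the scene stay as the last script left them, time stands still between calls to the robot, and variables do not carry over. Pictures are saved under pics/ and viewed, at most 10 in all, crops included, and the job is handed in when it is done.

```bash
mkdir -p pics; python3 - <<'E'
from cell import r, optics
import cv2, numpy as np, pickle
d={}
for n in("scene","top"):
    im=optics.get_image(n); d[n]=im
    cv2.imwrite(f"pics/{n}0.png",im["pixels"][...,::-1])
    print(n,im["fx"],im["fy"],im["cx"],im["cy"],np.round(im["camera_from_world"],3).tolist(), (im["depth"]>0).mean())
pickle.dump(d,open("im0.pkl","wb"))
print(r.finger_overhang,r.current_ee_rot(),r.current_t())
E
```

```text
scene 367.23900154259684 367.23900154259684 320.62544188932895 203.38052841110914 [[0.867, 0.499, -0.01, -0.48], [0.285, -0.512, -0.81, -0.126], [-0.409, 0.699, -0.586, 1.162], [0.0, 0.0, 0.0, 1.0]] 0.9961640625
top 481.44400946464117 481.44400946464117 321.5848108134156 192.58720808582936 [[-0.029, -0.999, -0.023, 0.033], [-0.995, 0.031, -0.097, 0.581], [0.097, 0.02, -0.995, 1.062], [0.0, 0.0, 0.0, 1.0]] 0.99601953125
0.022 [ 2.23490124e-01  9.74706064e-01 -4.84301125e-04 -1.39364233e-04] 0.1
```

View pics/scene0.png

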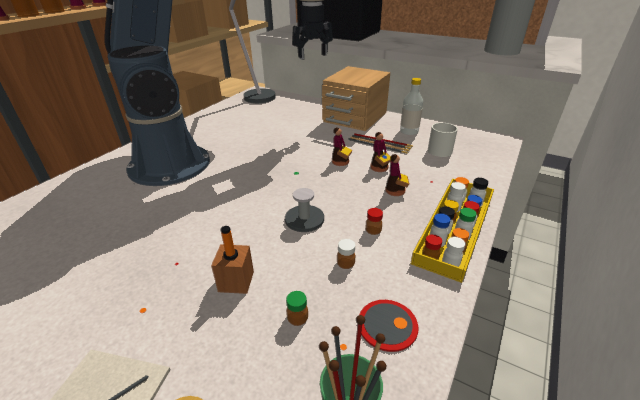

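View pics/top0.png

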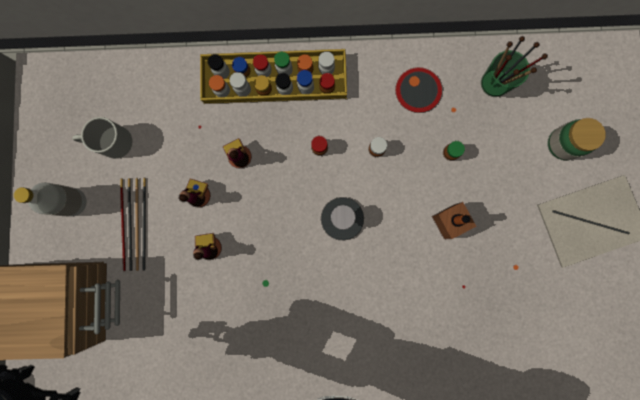

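The scene view shows three figurines at about (341,147), (379,152) and (398,175). The stand is at (303,210), the block with the pen at (233,265), and the jars at (374,220), (346,253) and (297,307). In the top view the middle figurine (196,188) seems to have the blue dot. Next I'll measure.

```bash
cat > h.py <<'E'
import numpy as np, cv2
def world(im,us,vs,z=None):
    """pixels -> world; by depth, or onto the plane of height z"""
    us=np.atleast_1d(us).astype(float);vs=np.atleast_1d(vs).astype(float)
    T=np.linalg.inv(im["camera_from_world"])
    ray=np.c_[(us-im["cx"])/im["fx"],(vs-im["cy"])/im["fy"],np.ones(len(us))]
    if z is None:
        return (ray*im["depth"][vs.astype(int),us.astype(int)][:,None])@T[:3,:3].T+T[:3,3]
    w=ray@T[:3,:3].T
    return T[:3,3]+w*((z-T[2,3])/w[:,2])[:,None]
def blobs(mask,amin=10):
    n,l,s,c=cv2.connectedComponentsWithStats(mask.astype(np.uint8),connectivity=8)
    return [(l==i,s[i],c[i]) for i in range(1,n) if s[i][4]>=amin]
E
python3 - <<'E'
import pickle,numpy as np,cv2
from h import *
d=pickle.load(open("im0.pkl","rb")); im=d["top"]
hsv=cv2.cvtColor(im["pixels"],cv2.COLOR_RGB2HSV).astype(int);H,S,V=hsv[...,0],hsv[...,1],hsv[...,2]
reg=np.zeros(H.shape,bool);reg[130:270,170:270]=1
for nm,m in(("yel",(abs(H-24)<6)&(S>150)&(V>90)),("maroon",((H>160)|(H<4))&(S>100)&(V<110)),("blue",(abs(H-110)<15)&(S>90))):
    for b,s,c in blobs(m&reg,5):
        v,u=np.nonzero(b); P=world(im,u,v); print(nm,s[4],c.round(1),np.median(P,0).round(3),P[:,2].max().round(3))
# depth-height blobs everywhere
vv,uu=np.mgrid[0:400,0:640]; P=world(im,uu.ravel(),vv.ravel()).reshape(400,640,3)
Z=P[...,2]
for nm,m,box in(("stand",abs(Z-.08)<.008,(300,170,400,260)),("block",abs(Z-.075)<.008,(410,180,500,260)),("pen",Z>.12,(410,180,500,260)),("foot",(Z>.006)&(Z<.02),(300,170,400,260))):
    q=np.zeros_like(m);q[box[1]:box[3],box[0]:box[2]]=1
    for b,s,c in blobs(m&q,20): 
        rc=cv2.minAreaRect(P[b][:,:2].astype(np.float32)); print(nm,s[4],c.round(1),P[b].mean(0).round(4),rc)
c=cv2.resize(im["pixels"][130:270,165:345],None,fx=4,fy=4,interpolation=cv2.INTER_CUBIC)
cv2.imwrite("pics/crop.png",c[...,::-1])
E
```

```text
yel 112 [232.5 145.2] [0.694 0.212 0.042] 0.104
yel 106 [196.8 184.9] [0.607 0.293 0.042] 0.049
yel 169 [204.1 239.7] [0.482 0.279 0.043] 0.066
maroon 104 [237.4 156.3] [0.66  0.193 0.084] 0.112
maroon 93 [192.6 197.6] [0.574 0.294 0.082] 0.109
maroon 87 [206.5 252.1] [0.456 0.264 0.084] 0.107
blue 18 [195.2 187.1] [0.601 0.299 0.045] 0.048
stand 453 [342.5 216.8] [ 0.5227 -0.0293  0.0796] ((0.5233133435249329, -0.029299534857273102), (0.049422163516283035, 0.049403123557567596), 88.28815460205078)
block 684 [455.6 220.1] [ 0.5085 -0.2713  0.0749] ((0.5089126825332642, -0.27383357286453247), (0.05981362983584404, 0.06085793301463127), 25.33829689025879)
pen 84 [464.1 218.8] [ 0.5086 -0.2717  0.1398] ((0.508538007736206, -0.2729775905609131), (0.016865400597453117, 0.016830073669552803), 89.32930755615234)
foot 1006 [341.7 218.7] [ 0.5215 -0.0288  0.0117] ((0.523524284362793, -0.029501721262931824), (0.09628502279520035, 0.0964345932006836), 88.33106994628906)
```

View pics/crop.png

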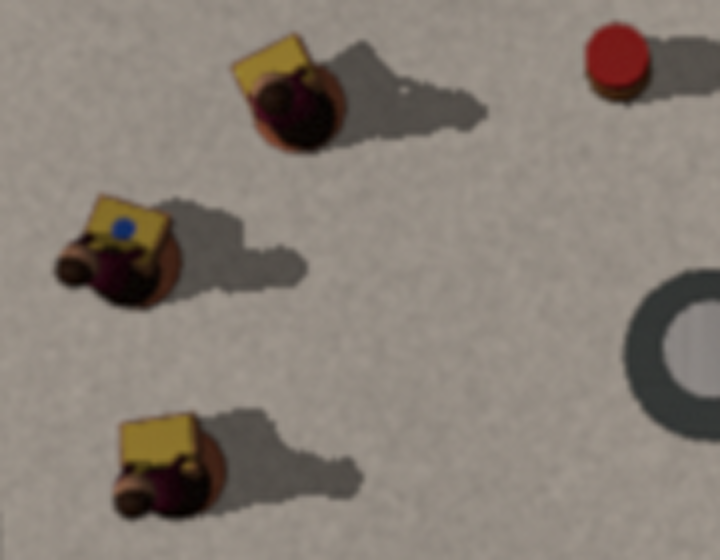

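The crop shows the three figurines upright. The blue dot at crop (123,229) is on the middle one, which faces roughly world +x with a yaw of about -12°. I'll refine this from the wrist camera.

```bash
cat >> h.py <<'E'
from scipy.spatial.transform import Rotation as R
def down(yaw): # tool z down, tool y along world direction yaw+90deg
    x=np.array([np.cos(yaw),np.sin(yaw),0]); z=np.array([0,0,-1.]); y=np.cross(z,x)
    return R.from_matrix(np.c_[x,y,z])
def wrist(r,optics):
    p=np.array(r.current_tool_pos());q=R.from_quat(r.current_ee_rot()); im=optics.get_image("wrist")
    T=np.eye(4);T[:3,:3]=q.as_matrix();T[:3,3]=p; im["T"]=T@im["mount"]; return im
def wrays(im,us,vs):
    du=(np.atleast_1d(us)-im["cx"])/im["fx"];dv=(np.atleast_1d(vs)-im["cy"])/im["fy"];t=np.hypot(du,dv)+1e-12
    return np.c_[np.sin(t)*du/t,np.sin(t)*dv/t,np.cos(t)]
def wworld(im,us,vs,z=None):
    k=wrays(im,us,vs);T=im["T"]
    if z is None:
        k=k/k[:,2:]*im["depth"][np.atleast_1d(vs).astype(int),np.atleast_1d(us).astype(int)][:,None]
        return k@T[:3,:3].T+T[:3,3]
    w=k@T[:3,:3].T; return T[:3,3]+w*((z-T[2,3])/w[:,2])[:,None]
E
python3 - <<'E'
from cell import r, optics
from h import *
import pickle
best=None
for yaw in (-.22,-.22+np.pi):
    q=r.inverse_kinematics([.585,.30,.27],down(yaw).as_quat()); print(yaw,q)
    if q is not None and (best is None or abs(q[5])<abs(best[0])): best=(q[5],yaw)
print(best)
r.move_to([.585,.30,.27],down(best[1]).as_quat())
im=wrist(r,optics); pickle.dump(im,open("w1.pkl","wb")); cv2.imwrite("pics/w1.png",im["pixels"][...,::-1])
print(im["fx"],im["cx"],im["cy"],im["mount"].round(3).tolist(),(im["depth"]>0).mean(),r.current_t())
E
```

```text
-0.22 [ 4.03063151e-01  5.34606965e-01  1.32843640e+00 -4.44089210e-16
  1.27854929e+00  2.19385948e+00]
2.921592653589793 [ 4.03063151e-01  5.34606965e-01  1.32843640e+00 -4.44089210e-16
  1.27854929e+00 -9.47733175e-01]
(np.float64(-0.9477331754120719), 2.921592653589793)
309.70691628693146 317.1084925355434 202.78885874986216 [[0.001, -0.947, -0.32, 0.083], [1.0, 0.001, 0.001, -0.0], [-0.001, -0.32, 0.947, -0.12], [0.0, 0.0, 0.0, 1.0]] 0.99598046875 1.625
```

View pics/w1.png

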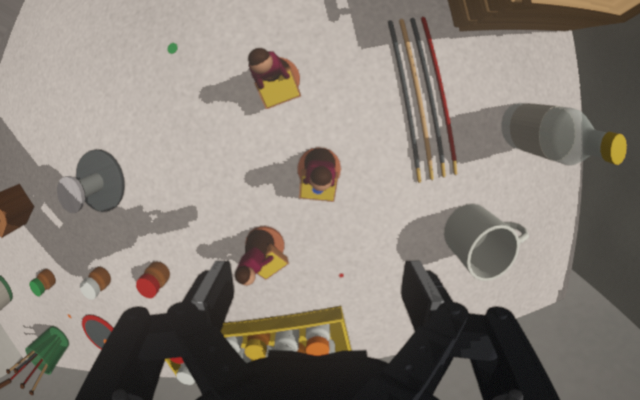

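The wrist view shows the dotted figurine at about (320,172). Its basket's front edge is nearly level, from (300,199) to (337,201), so the yaw is close. The neighbours' clearances look fine.

```bash
python3 - <<'E'
import pickle
from h import *
im=pickle.load(open("w1.pkl","rb"))
hsv=cv2.cvtColor(im["pixels"],cv2.COLOR_RGB2HSV).astype(int);H,S,V=hsv[...,0],hsv[...,1],hsv[...,2]
reg=np.zeros(H.shape,bool);reg[140:210,285:355]=1
y=(abs(H-24)<6)&(S>130)&(V>90)&reg; b=max(blobs(y),key=lambda t:t[1][4]); print(b[1])
v,u=np.nonzero(b[0]); cols=np.arange(u.min()+4,u.max()-3)
vm=np.array([v[u==c].max() for c in cols]); 
for z in(.0385,None):
  P=wworld(im,cols,vm+(.5 if z else 0),z); vx,vy,x0,y0=cv2.fitLine(P[:,:2].astype(np.float32),cv2.DIST_HUBER,0,.01,.01).ravel()
  print("edge dir",vx,vy,"fig yaw",np.degrees(np.arctan2(vy,vx))%180-90,P.mean(0).round(4))
P=wworld(im,u,v);print("ywidth",P.min(0).round(3),P.max(0).round(3))
bl=(abs(H-112)<15)&(S>100)&reg
v,u=np.nonzero(bl);print("blue",len(u),u.mean(),v.mean(),np.median(wworld(im,u,v),0))
vv,uu=np.nonzero(reg);P=wworld(im,uu,vv)
for lo,hi in((.1,.12),(.085,.1),(.055,.088)):
  m=(P[:,2]>lo)&(P[:,2]<hi);print(lo,m.sum(),P[m].mean(0).round(4),P[m].min(0).round(3),P[m].max(0).round(3))
# top view with yaw edge and dot
im=pickle.load(open("im0.pkl","rb"))["top"]
hsv=cv2.cvtColor(im["pixels"],cv2.COLOR_RGB2HSV).astype(int);H,S,V=hsv[...,0],hsv[...,1],hsv[...,2]
m=(abs(H-110)<15)&(S>90);m[:130]=0;m[270:]=0;m[:,:170]=0;m[:,230:]=0
v,u=np.nonzero(m);w=S[m].astype(float);print("top dot",world(im,[np.average(u,weights=w)],[np.average(v,weights=w)],.044))
y=(abs(H-24)<6)&(S>130)&(V>80);y[:170]=0;y[205:]=0;y[:,:170]=0;y[:,230:]=0
b=max(blobs(y),key=lambda t:t[1][4]);v,u=np.nonzero(b[0]);cols=np.arange(u.min()+2,u.max()-1);vm=np.array([v[u==c].min() for c in cols]);P=world(im,cols,vm-.5,.0385)
vx,vy,x0,y0=cv2.fitLine(P[:,:2].astype(np.float32),cv2.DIST_HUBER,0,.01,.01).ravel();print("top yaw",np.degrees(np.arctan2(vy,vx))%180-90,P.mean(0))
# axis check: pen
E
```

```text
[301 182  35  19 336]
edge dir 0.32205293 0.9467217 fig yaw -18.787125 [0.6149 0.295  0.0385]
edge dir 0.3122629 0.94999576 fig yaw -18.195656 [0.6144 0.2951 0.0381]
ywidth [0.58  0.276 0.036] [0.621 0.318 0.106]
blue 11 316.27272727272725 191.1818181818182 [0.60410219 0.2950328  0.04226944]
0.1 454 [0.5736 0.3063 0.1092] [0.563 0.295 0.1  ] [0.587 0.317 0.115]
0.085 136 [0.5735 0.3057 0.0874] [0.564 0.291 0.085] [0.588 0.321 0.091]
0.055 293 [0.5716 0.3062 0.0793] [0.563 0.285 0.059] [0.596 0.321 0.088]
top dot [[0.60135477 0.2983673  0.044     ]]
top yaw -16.70945 [0.61611554 0.29834476 0.0385    ]
```

```bash
cat >> h.py <<'E'
STAND=np.array([.5230,-.0294,.080]); PYAW=np.radians(-45)
def pen_rot(yaw,roll,tilt=np.radians(20)):
    f=np.array([np.cos(yaw),np.sin(yaw),0]); n=np.cos(tilt)*np.array([0,0,1])+np.sin(tilt)*f
    z=-n; y=np.cross([0,0,1],f); x=np.cross(y,z)
    return R.from_matrix(np.c_[x,y,z])*R.from_euler("z",roll), n
E
python3 - <<'E'
from cell import r, optics
from h import *
yaw=np.radians(-17.5)
# feasibility of the pen pose
f=np.array([np.cos(PYAW),np.sin(PYAW),0]); dot=STAND+[0,0,.044]+.016*f
for roll in np.radians([0,90,180,-90]):
    rot,n=pen_rot(PYAW,roll); q=r.inverse_kinematics(dot+.111*n,rot.as_quat()); print("pen roll",np.degrees(roll),None if q is None else np.round(q,2))
for yy in(PYAW,PYAW+np.pi): print("place",r.inverse_kinematics([.52,-.03,.2],down(yy).as_quat()))
g=np.array([.5757,.306,.077]); rot=down(yaw+np.pi).as_quat()
r.set_gripper(.75,40)
r.move_to([g[0],g[1],.20],rot)
r.move_linear([g[0],g[1],.077],vel=.1)
F0=np.array(r.current_contact_force()); print("descend F",F0)
r.set_gripper(0.0,40); print("opening",r.current_opening(),r.current_finger_force(),r.current_contact_force())
r.move_linear([g[0],g[1],.24],vel=.08); print("lift",r.current_opening(),r.current_finger_force(),r.current_contact_force(),r.current_t())
im=wrist(r,optics); cv2.imwrite("pics/w2.png",im["pixels"][...,::-1])
E
```

```text
pen roll 0.0 [-0.27  0.54  1.46  0.17  1.45 -1.11]
pen roll 90.0 [-0.27  0.54  1.46  0.17  1.45  0.46]
pen roll 180.0 [-0.27  0.54  1.46  0.17  1.45  2.03]
pen roll -90.0 [-0.27  0.54  1.46  0.17  1.45 -2.68]
place [-1.47022070e-01  3.62630859e-01  1.78074449e+00 -4.44089210e-16
  9.98217308e-01  2.20917242e+00]
place [-1.47022070e-01  3.62630859e-01  1.78074449e+00 -4.44089210e-16
  9.98217308e-01 -9.32420233e-01]
descend F [-0.0362325   0.47823697 -0.90172823]
opening 0.33962770490062594 40.26768386363983 [-0.628993    0.08127159  3.98050791]
lift 0.3468291302239527 39.71539914608002 [ 1.09460258  0.36599928 -1.92029588] 6.3333
```

View pics/w2.png

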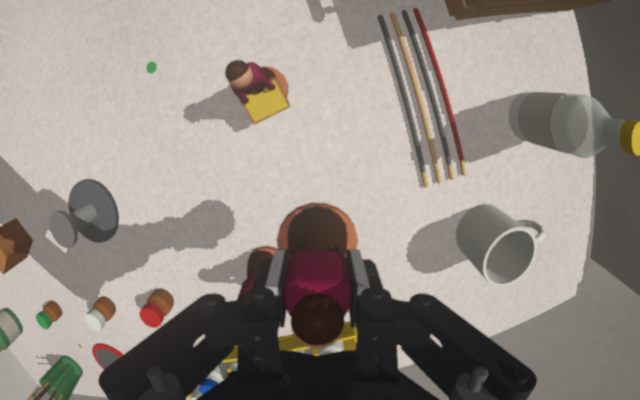

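The figurine is held upright, with its head at (317,320) and base at (317,240). The opening of 0.34 is about 29 mm, which matches the torso. Next I'll carry it to the stand and lower it until it touches.

```bash
python3 - <<'E'
from cell import r, optics
from h import *
f=np.array([np.cos(PYAW),np.sin(PYAW),0]); t=STAND-.010*f
rot=down(PYAW+np.pi).as_quat()
r.move_to([t[0],t[1],.24],rot)
r.move_linear([t[0],t[1],.163],vel=.1); r.sleep(.3)
F0=np.array(r.current_contact_force()); print(F0)
z=.163
for i in range(16):
    z-=.0005; r.move_linear([t[0],t[1],z],vel=.02); r.sleep(.05)
    F=np.array(r.current_contact_force())-F0
    if F[2]>1.2: break
print("touch z",z,F,r.current_tool_pos(),r.current_t())
im=optics.get_image("scene"); cv2.imwrite("pics/s2.png",cv2.resize(im["pixels"][100:260,200:440],None,fx=3,fy=3,interpolation=cv2.INTER_CUBIC)[...,::-1])
E
```

```text
[ 0.14359739 -0.42255937 -2.24395028]
touch z 0.157 [-2.91534581  1.78303577  7.16070603] [ 0.51595644 -0.02233131  0.15746138] 12.4583
```

View pics/s2.png

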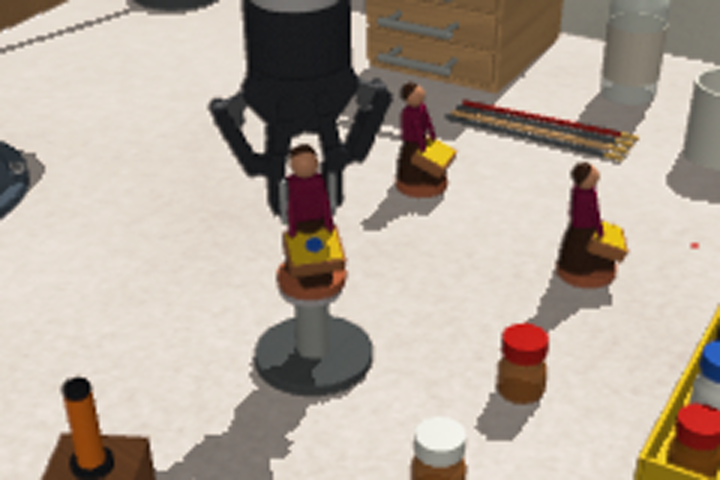

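It shows the dotted figurine upright on the stand plate with its dot facing the camera at crop (314,244). The other objects haven't moved. I'll release it, check it, and take the pen.

```bash
cat > look.py <<'E'
from h import *
def look(optics,n="top"):
    im=optics.get_image(n); hsv=cv2.cvtColor(im["pixels"],cv2.COLOR_RGB2HSV).astype(int);H,S,V=hsv[...,0],hsv[...,1],hsv[...,2]
    T=im["camera_from_world"]; c=T[:3,:3]@(STAND+[0,0,.05])+T[:3,3]; u0=int(im["fx"]*c[0]/c[2]+im["cx"]);v0=int(im["fy"]*c[1]/c[2]+im["cy"])
    reg=np.zeros(H.shape,bool);reg[v0-45:v0+45,u0-40:u0+40]=1
    m=(abs(H-110)<15)&(S>100)&reg
    b=max(blobs(m,4),key=lambda t:t[1][4]);v,u=np.nonzero(b[0]);w=S[b[0]].astype(float)
    uv=(np.average(u,weights=w),np.average(v,weights=w))
    print(n,"dot",len(u),np.round(uv,1),world(im,uv[0],uv[1],.124)[0].round(4),"depth med",np.median(world(im,u,v),0).round(4))
    v,u=np.nonzero(reg);P=world(im,u,v)
    for lo,hi in((.178,.2),(.083,.09)):
        k=(P[:,2]>lo)&(P[:,2]<hi); print(" z",lo,hi,k.sum(),P[k].mean(0).round(4),P[k].min(0).round(4),P[k].max(0).round(4))
    return im,uv
E
python3 - <<'E'
from cell import r, optics
from look import *
r.set_gripper(.62,60); print("F",r.current_contact_force())
p=r.current_tool_pos(); r.move_linear([p[0],p[1],.26],vel=.12)
pen=np.array([.5087,-.2733])
r.move_to([*pen,.24],down(PYAW).as_quat()); print(r.current_t())
look(optics,"top"); im,_=look(optics,"scene")
w=wrist(r,optics); cv2.imwrite("pics/w3.png",w["pixels"][...,::-1])
# pen cap in wrist depth
vv,uu=np.mgrid[0:400,0:640];P=wworld(w,uu.ravel(),vv.ravel());k=(P[:,2]>.138)&(P[:,2]<.150)&(np.hypot(*(P[:,:2]-pen).T)<.02)
print("cap",k.sum(),P[k].mean(0),P[k].min(0),P[k].max(0))
E
```

```text
F [0.40221623 0.47870935 0.28137085]
16.1667
top dot 17 [348.6 209.7] [ 0.5348 -0.0413  0.124 ] depth med [ 0.5343 -0.0419  0.1248]
 z 0.178 0.2 115 [ 0.5161 -0.0213  0.1897] [ 0.5059 -0.0319  0.1805] [ 0.5276 -0.0104  0.1953]
 z 0.083 0.09 47 [ 0.5175 -0.0284  0.0883] [ 0.4964 -0.0533  0.085 ] [ 0.5501 -0.0025  0.09  ]
scene dot 19 [304.2 181. ] [ 0.5366 -0.0429  0.124 ] depth med [ 0.5353 -0.0418  0.123 ]
 z 0.178 0.2 75 [ 0.5197 -0.0272  0.1856] [ 0.5054 -0.0344  0.1782] [ 0.5298 -0.0157  0.1929]
 z 0.083 0.09 130 [0.5171 0.0148 0.0869] [ 0.4478 -0.0599  0.083 ] [0.5536 0.2818 0.0899]
cap 418 [ 0.50910075 -0.27609301  0.14265016] [ 0.49996592 -0.28478633  0.13848975] [ 0.51758103 -0.26705274  0.14485309]
```

View pics/w3.png

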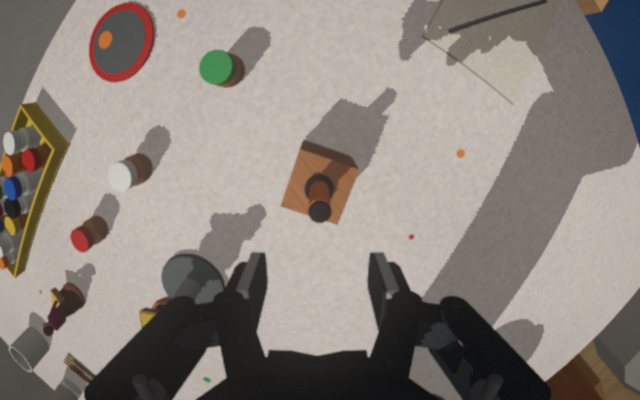

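The figurine was released upright, about 2 mm from the stand's centre, with the dot at about (0.535,-0.042,0.124) and facing -46°. The wrist view shows the pen cap at (319,211), centred between the fingers. I'll grip the pen.

```bash
python3 - <<'E'
from cell import r, optics
from h import *
pen=np.array([.5089,-.2745])
r.move_linear([*pen,.120],vel=.12)
r.set_gripper(0.0,60); print(r.current_opening(),r.current_finger_force(),r.current_contact_force())
r.move_linear([*pen,.23],vel=.08); print(r.current_opening(),r.current_finger_force(),r.current_contact_force())
# pre-pose 45 mm off the dot, along the normal
dot=np.array([.5352,-.0416,.124]); rot,n=pen_rot(np.radians(-46),np.pi)
r.move_to(list(dot+(.111+.045)*n),rot.as_quat()); r.sleep(.3)
print(r.current_t(),r.current_contact_force(),r.current_opening())
import pickle
w=wrist(r,optics); s=optics.get_image("scene"); t=optics.get_image("top"); pickle.dump((w,s,t),open("p4.pkl","wb"))
c=lambda a:cv2.resize(a,(400,300),interpolation=cv2.INTER_CUBIC)
S=lambda a,f:cv2.resize(a,None,fx=f,fy=f,interpolation=cv2.INTER_CUBIC)
A=S(s["pixels"][100:220,250:370],3.3333); B=S(w["pixels"][100:300,220:420],2)
cv2.imwrite("pics/m4.png",np.hstack([A,B])[...,::-1])
E
```

```text
0.19715881301797036 58.328601121902466 [-0.5219102   0.4539046   5.15629553]
0.19219214403016913 58.40756356716156 [ 0.144999    0.11603625 -1.10182786]
20.5583 [ 0.7722443   0.71184757 -0.47926515] 0.19934454926224124
```

View pics/m4.png

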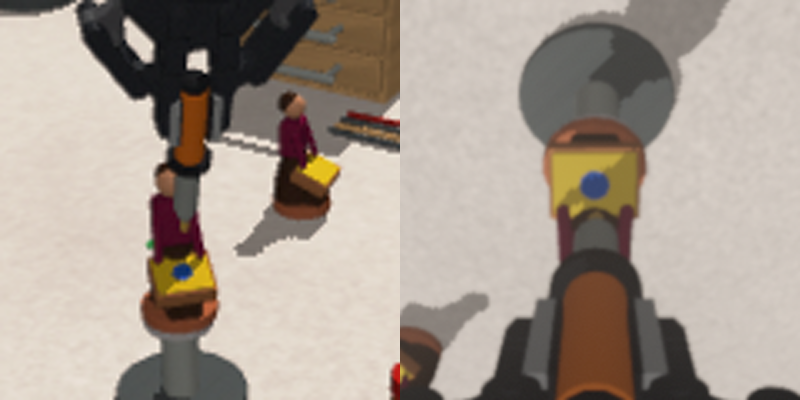

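The pen is held and its point is above the basket. It shows in the scene crop at about (184,230), and in the wrist crop at (597,217) with the dot at (595,184). I'll triangulate the real point and the pen axis across the two views.

```bash
cat > tri.py <<'E'
from h import *
def sray(im,u,v):
    T=np.linalg.inv(im["camera_from_world"]);k=T[:3,:3]@[(u-im["cx"])/im["fx"],(v-im["cy"])/im["fy"],1];return T[:3,3],k/np.linalg.norm(k)
def wray(im,u,v): return im["T"][:3,3],im["T"][:3,:3]@wrays(im,u,v)[0]
def meet(a,b):
    (p,d),(q,e)=a,b; s=np.linalg.lstsq(np.c_[d,-e],q-p,rcond=None)[0]; x,y=p+s[0]*d,q+s[1]*e; return (x+y)/2,np.linalg.norm(x-y)
def proj(im,P): c=im["camera_from_world"]@np.r_[P,1]; return np.array([im["fx"]*c[0]/c[2]+im["cx"],im["fy"]*c[1]/c[2]+im["cy"]])
def wproj(im,P):
    c=np.linalg.inv(im["T"])@np.r_[P,1];t=np.arctan2(np.hypot(c[0],c[1]),c[2]);k=c[:2]/np.hypot(c[0],c[1])*t*im["fx"];return k+[im["cx"],im["cy"]]
E
python3 - <<'E'
import pickle
from tri import *
w,s,t=pickle.load(open("p4.pkl","rb"))
T=w["T"]@np.linalg.inv(w["mount"]); n=-T[:3,2]; tip=T[:3,3]-.111*n
print("exp tip",tip.round(4),"normal",n.round(3))
for nm,im,pj in(("scene",s,proj),("wrist",w,wproj)): print(nm,"exp pixels tip/collar/cap",[np.round(pj(im,tip+h*n),1).tolist() for h in(0,.014,.066,.1,.135)])
for nm,im in(("scene",s),("wrist",w)):
    hsv=cv2.cvtColor(im["pixels"],cv2.COLOR_RGB2HSV).astype(int);H,S,V=hsv[...,0],hsv[...,1],hsv[...,2]
    box=np.zeros(H.shape,bool); x=(250,320,100,178) if nm=="scene" else (285,350,190,300); box[x[2]:x[3],x[0]:x[1]]=1
    b=max(blobs((H>4)&(H<17)&(S>180)&(V>60)&box),key=lambda q:q[1][4]);v,u=np.nonzero(b[0])
    rows=np.unique(v);mid=[(u[v==k].min()+u[v==k].max())/2 for k in rows[2:-2]]; a=np.polyfit(rows[2:-2],mid,1)
    print(nm,"orange",rows.min(),rows.max(),"axis u at v",[(k,round(np.polyval(a,k),1)) for k in(rows.min(),rows.max(),rows.max()+20)])
    br=(abs(H-19)<8)&(S>70)&(V>70)&box
    for q in blobs(br,3): print(" brassy",q[1],q[2].round(1))
im=s["pixels"]
print(im[160:176,300:310].tolist() if 0 else "")
P=world(s,*np.meshgrid(np.arange(296,316),np.arange(135,176))[0:2][0].ravel()[None],z=0) if 0 else None
uu,vv=[a.ravel() for a in np.meshgrid(np.arange(295,320),np.arange(120,175))];P=world(s,uu,vv)
d=P-tip;h=d@n;rad=np.linalg.norm(d-h[:,None]*n,axis=1);
for lo in np.arange(-.006,.12,.012):
    k=(h>lo)&(h<lo+.012)&(rad<.022)
    if k.sum(): 
        e=(d-h[:,None]*n)[k].mean(0); print(round(lo,3),k.sum(),(e@T[:3,:2]).round(4))
E
```

```text
exp tip [ 0.5457 -0.0534  0.1662] normal [ 0.237 -0.246  0.94 ]
scene exp pixels tip/collar/cap [[304.5, 168.0], [304.7, 163.8], [305.7, 147.1], [306.4, 135.1], [307.1, 121.8]]
wrist exp pixels tip/collar/cap [[316.6, 208.5], [316.5, 214.8], [316.4, 246.0], [316.2, 276.5], [316.0, 322.4]]
scene orange 127 149 axis u at v [(np.int64(127), np.float64(308.7)), (np.int64(149), np.float64(306.2)), (np.int64(169), np.float64(304.0))]
 brassy [302 128  10  22 153] [307.3 138.6]
 brassy [302 153   1   4   4] [302.  154.5]
 brassy [304 166   3   4   8] [304.8 167.2]
 brassy [305 175   8   3  14] [308.5 176.5]
wrist orange 291 299 axis u at v [(np.int64(291), np.float64(315.8)), (np.int64(299), np.float64(317.4)), (np.int64(319), np.float64(321.4))]
 brassy [294 190  46  20 627] [316.2 198.9]
 brassy [312 281   2   3   3] [312.7 282. ]
 brassy [321 283   3   3   5] [322.2 284.2]
 brassy [314 287   8   3  12] [318.5 288.2]
 brassy [332 289   2   3   3] [332.7 290. ]
 brassy [301 291  34   9  74] [319.2 294.3]

-0.006 6 [ 0.003  -0.0005]
0.006 8 [0.0046 0.0008]
0.018 22 [0.0069 0.0012]
0.03 30 [0.0064 0.0011]
0.042 34 [0.0065 0.001 ]
0.054 12 [0.0108 0.0013]
0.066 85 [0.0072 0.0012]
0.078 34 [ 0.0083 -0.0001]
0.09 82 [ 0.0094 -0.0004]
0.102 95 [0.009  0.0019]
0.114 100 [0.009  0.0004]
```

```bash
python3 - <<'E'
from cell import r, optics
from tri import *
dot=np.array([.5352,-.0416,.124]); rot,n=pen_rot(np.radians(-46),np.pi)
w0=wrist(r,optics); print("dot proj wrist",wproj(w0,dot).round(1))
hsv=cv2.cvtColor(w0["pixels"],cv2.COLOR_RGB2HSV).astype(int); m=(abs(hsv[...,0]-110)<15)&(hsv[...,1]>100); m[:170]=0;m[215:]=0;m[:,:290]=0;m[:,345:]=0
v,u=np.nonzero(m); print("dot seen",u.mean().round(1),v.mean().round(1),wworld(w0,u.mean(),v.mean(),.124).round(4))
r.move_linear(list(dot+.117*n),vel=.05); r.sleep(.4)
fs=[]
for _ in range(10): fs.append(r.current_contact_force()); r.sleep(.02)
F0=np.mean(fs,0); print("tare",F0.round(2),np.std(fs,0).round(3))
log=[]
for k in range(1,17):
    d=.006-.001*k
    r.move_linear(list(dot+(.111+d)*n),vel=.02); r.sleep(.1)
    fs=[]
    for _ in range(4): fs.append(r.current_contact_force()); r.sleep(.01)
    f=(np.mean(fs,0)-F0)@n; log.append((round(d*1000,1),round(float(f),2)))
    if f>2.1: break
print(log,r.current_tool_pos(),r.current_opening(),r.current_t())
s=optics.get_image("scene");w=wrist(r,optics);t=optics.get_image("top")
S=lambda a,f:cv2.resize(a,None,fx=f,fy=f,interpolation=cv2.INTER_CUBIC)
cv2.imwrite("pics/m5.png",np.hstack([S(s["pixels"][130:230,250:350],4),S(w["pixels"][150:250,270:370],4)])[...,::-1])
E
```

```text
dot proj wrist [316.4 192.3]
dot seen 317.4 191.8 [[ 0.5349 -0.0426  0.124 ]]
tare [-0.23  0.12 -1.14] [0.493 0.469 0.525]
[(5.0, 0.04), (4.0, 0.38), (3.0, 0.51), (2.0, 0.61), (1.0, -0.05), (0.0, 1.25), (-1.0, 1.33), (-2.0, 1.49), (-3.0, 1.99), (-4.0, 2.52)] [ 0.56064908 -0.06793503  0.22457038] 0.19265636698863328 26.0917
```

View pics/m5.png

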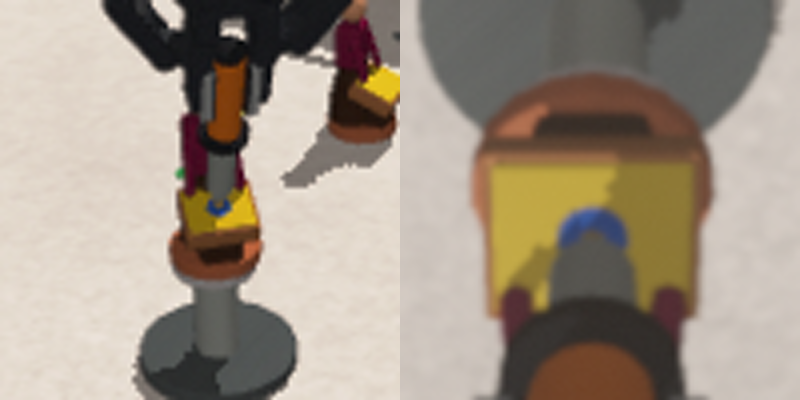

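The point sits on the dot: in the scene crop the blue surrounds it at (219,208), and in the wrist crop the dot is at (592,230), centred behind the barrel. The figurine is upright. I'll average the noisy force reading to confirm the depth.

```bash
python3 - <<'E'
from cell import r, optics
from look import *
rot,n=pen_rot(np.radians(-46),np.pi); dot=np.array([.5352,-.0416,.124]); F0=np.array([-.23,.12,-1.14])
fs=[]
for _ in range(80): fs.append((np.array(r.current_contact_force())-F0)@n); r.sleep(.02)
print(np.mean(fs),np.std(fs)/9,((np.array(r.current_tool_pos())-dot)@n-.111))
im,_=look(optics,"scene"); print(r.current_t())
E
```

```text
2.4403525062672076 0.04715256392076173 -0.004011606486658062
scene dot 11 [304.2 181.7] [ 0.538  -0.0452  0.124 ] depth med [ 0.5376 -0.0434  0.1226]
 z 0.178 0.2 97 [ 0.5562 -0.0647  0.187 ] [ 0.5403 -0.0727  0.1787] [ 0.5655 -0.045   0.2   ]
 z 0.083 0.09 129 [0.5171 0.0135 0.0867] [ 0.4464 -0.0594  0.0831] [0.5529 0.2852 0.0899]
27.625
```

```bash
python3 -c "
from cell import r
print(r.hand_in())"
```

```text
the job is handed in; nothing more can be done
None
```

I handed the job in, with no verdict returned. The dotted figurine stands released and upright about 2 mm from the stand's centre. The pen point is on the blue dot, held square and pressing about 2.4 N, which is roughly 5 mm (half) of its travel.

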